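# Feed grinding balls from a tilt tray into a V-groove

### The arm

A 6-joint arm with a two-finger parallel gripper is mounted at the origin on a cart in front of the work surface, level with it; the furniture and walls round the work are solid. World frame = base frame: x ahead of the robot, y to its left, z up, the work surface at z = 0. Lengths are in mm, angles in rad, forces in N, time in s.
With the tool pointing down it reaches from about 350 to 875 mm from the base axis. Payload 15.5 kg.
Tool frame: the origin (TCP) lies at the very end of the fingers, on their centre line; the grasp point (between the pads) lies 19 mm behind it; z points along the fingers, y is the line along which they close (so a half turn about z gives the same grasp; the last joint's range is limited). The gripper opens to 85 mm and grips with 20 to 120 N. Pads are 22 mm wide; open, the fingers measure 114 mm over their backs; the gripper's body (76 mm by 85 mm) begins 54 mm behind the grasp point. The pads swing forward as they close: fully open they stand 13 mm farther back than shut.
Start: joints at [1.202, 0.494, 1.345, -0, 1.302, -0.096], TCP at [168.99, 601.722, 231.277] pointing down, gripper open.
Joint ranges: [-2.91, 2.91], [-0.82, 2.16], [0.22, 2.67], [-1.22, 4.37], [0.12, 2.79], [-3.08, 3.08]. Speed limits (rad/s): [1.89, 1.89, 2.57, 3.01, 3.01, 3.01].

### API

Orientations are given as a unit quaternion [x, y, z, w].
In Python, from rig import telemetry, get_image, camera_info, order, spotter gives the robot as it stands.
- The arm moves only by the tool carry_out, never from a script. Its argument "series" is a list of rows, each a list of 3 entries, a list of its own where there are three numbers: the shift along the tool's x, y, z in m, then the turn, a rotation vector about the tool's x, y, z in rad, then the opening, from -1 (shut) to 1 (fully open), so that 0 is half open. In form: [[[x, y, z], [ax, ay, az], fingers], ...]. A call has 1 to 10 rows; each row shifts and turns the commanded pose from where the row before left it, along the tool's axes as they then stand; what a row does not reach is not made up. A row lasts 1/10 s, in which the tool goes at most 50 mm and 8.59 degrees, less where a joint would pass 70% of its speed; a pose out of reach is approached as far as the arm can. A call with a gripper value outside its range is refused whole. The fingers move at their own pace and stop on an object; the grip force is fixed at half the most. Time passes only in rows, so rows that do not move let the fingers close. It gives the time, the measured TCP pose, the force, the opening and the grip force at its end, in the units of the state.
- telemetry.get_state(): the state, without advancing time (a new reading comes with each control period).
- get_image(name): name is "side" or "top"; returns the picture (400x640x3 uint8, red, green, blue); there is no depth.
- camera_info(name): a dict with "intrinsics" (3x3 intrinsics, pixels), "D" ([k1, k2, p1, p2, k3] as OpenCV has them; the pictures are not rectified), "eye" and "attitude" of the camera in the world. Camera axes: x right, y up, looking along -z (the intrinsics and any distortion apply to the point x, -y, -z); pixel columns grow to the right and rows downward; lengths in mm; the calibration is good to about 2 mm. A picture is of the moment at which its call begins. camera_info takes no time and is no camera call.
- order.hand_in(): hands the job in; it is judged then, once.
Trained networks look in the newest picture that a camera, given by its name, has taken for a name from the list of things; names that differ only in an ending like _2 or _b are one class to them, and where a whole thing is asked for, a point or a joint stands for the part that bears it (a point fixed in the world has none). Each returns a list of dicts, best first, with "confidence" (0 to 1); they miss things now and then, are a little off and sometimes report something else, mostly with a low value. They report only what shows in the picture. A call takes as long as a camera call.
- spotter.masks_of(thing, camera): "region" (400x640 bool, what is visible of it) and "rect" ([left, top, width, height] in pixels, round what is visible of it).
The state is a dict: "t": time; "qpos": joint angles; "qd": joint speeds; "joint_efforts": joint torques, N m; "position": TCP position; "tool_rot": TCP orientation; "force": force on the tool from outside, world axes, zero at the start; "wrist_torque": the same for the moment, N m; "grip_width": finger opening in mm; "grasp_force": force on a finger pad.
Only numpy, scipy, OpenCV 4.12 (cv2) and the standard library are available. Lean on these libraries where they do the work, as an engineer would, in place of code of your own. Each camera call takes 0.05 s, during which the arm holds its last target. There are 200 camera calls.

### The job

Two tilt-tray feeders stand on the bench; one has three steel grinding balls in its tray, the other is empty. Take the loaded tray by its bar handle and tip it up so that the balls roll against the slanted guide rail and run in single file into the V-groove channel at the tray's right. Then lower the tray gently back down to rest and let go, with all three balls left in the groove.

Things in the scene. Friction and masses are not known exactly. Their poses are not given: they have to be found in the camera images.
- feeder: loaded feeder, fixed: L-shaped grey base plate 175 x 240 mm with a hinged aluminium tray 146 x 128 mm, walls 24 mm. Origin on the bench under the plate; x from handle to hinge (away from the robot), y left along the hinge, z up. Hinge line: x = 80, z = 45 mm; tray's middle y = 50 mm. In the tray a slanted steel guide rail leads to a 30 mm gap at the far end of its right (-y) wall
- tray (a joint): hinge of the loaded tray, rad. 0: at rest, leaning back 0.09 rad, so that the balls stay at its near (handle) wall; grows as the handle is lifted; level at 0.09, stop at 0.62. Raised to 0.4 to 0.55 the balls run out within about 2 s; below 0.3 they may stick. The tray (0.4 kg) falls back by its weight when let go
- handle (a point): middle of the loaded tray's handle: round steel bar 10 mm thick, 64 mm long, along the feeder's y, highest part of the tray, 45 mm outside its near wall, free all round. With the tray at rest at x = -119, y = 50, z = 82 mm in the feeder's frame; moves on a circle of 202 mm about the hinge line. The bar can turn between gripping fingers, which may keep pointing down
- groove (a point): middle of the feeder's V-groove channel (fixed, aluminium, open on top, 90 mm long, 32 mm wide inside) at the height of a lying ball's centre; in the feeder's frame x = 63, y = -62, z = 49 mm, axes the feeder's. It starts at the tray's gap (y = -17 mm) and slopes down 8 degrees along -y to an end stop (y = -107 mm). Balls do not roll back out
- ball_1: one of three alike plain steel grinding balls, 20 mm across, about 33 g, rolling easily, lying loose against the near wall in the feeder's tray; origin at its centre (its axes mean nothing)
- ball_2: one of three alike plain steel grinding balls, 20 mm across, about 33 g, rolling easily, lying loose against the near wall in the feeder's tray; origin at its centre (its axes mean nothing)
- ball_3: one of three alike plain steel grinding balls, 20 mm across, about 33 g, rolling easily, lying loose against the near wall in the feeder's tray; origin at its centre (its axes mean nothing)
- spare_feeder: the other feeder, of the same make and size and with the same frame, its tray empty; it is not needed

How it is judged:
By the outcome, as a careful person would: the job done as asked, in the order asked, and still so for the second after the job is handed in, with the robot touching nothing.
It also fails if it takes over 38 s, if anything falls off the work surface, if the arm or the gripper's body presses on something with over 40 N, if the wrist force passes 120 N, or if a joint passes its speed limit or range.

## Working session

There is one attempt and no reset: what is moved stays moved. The work goes in short steps, Python scripts to look and compute and a tool call to move; the robot and the scene stay as the last step left them, time stands still between calls to the robot, and variables do not carry over. Pictures are saved under pics/ and viewed, at most 10 in all, crops included, and the job is handed in when it is done.

Besides the shell and the picture viewer there is one more tool, called after "Call:" as a command line: name --argument value ..., lists and objects as JSON in quotes. carry_out: Moves the arm, as the interface text tells. Its arguments: {"type":"object","properties":{"series":{"type":"array"}},"required":["series"]}

```bash
mkdir -p pics; python3 - <<'E'
from rig import telemetry, get_image, camera_info, spotter
import cv2, numpy as np
s=telemetry.get_state(); print(s['t'],s['position'],s['tool_rot'],s['grip_width'])
for n in ('top','side'):
    im=get_image(n); cv2.imwrite(f'pics/{n}0.png',im[:,:,::-1]); i=camera_info(n); print(n,i)
    for th in ('feeder','handle','ball_1','groove','spare_feeder'):
        try:
            for d in spotter.masks_of(th,n):
                ys,xs=np.nonzero(d['region']); print(th,round(d['confidence'],2),d['rect'],xs.mean().round(1),ys.mean().round(1))
        except Exception as e: print(th,e)
E
```

```text
0.0 [168.8645321  601.36932658 230.6981852 ] [ 1.36461879e-01  9.90645127e-01 -6.08006189e-04 -1.37069377e-04] 85.49841721718978
top {'intrinsics': array([[375.66710615,   0.        , 319.88650191],
       [  0.        , 375.66710615, 198.29388239],
       [  0.        ,   0.        ,   1.        ]]), 'D': array([0.02689904, 0.        , 0.        , 0.        , 0.        ]), 'eye': array([ 329.77830241,  -22.76246773, 1010.13842598]), 'attitude': array([-0.07574483,  0.08251596,  0.72464016, -0.67996359])}
feeder 0.59 [175.3, 167.1, 104.4, 86.2] 219.9 203.2
feeder 0.49 [177.6, 168.6, 61.3, 83.7] 207.3 205.6
feeder 0.15 [213.2, 224.5, 10.7, 9.5] 217.9 229.0
handle 0.58 [178.0, 170.2, 58.4, 83.3] 207.6 204.6
ball_1 0.44 [187.6, 222.1, 9.0, 6.2] 190.4 223.0
groove 0.89 [178.1, 170.2, 101.1, 84.0] 219.6 202.8
spare_feeder 0.56 [351.3, 124.7, 87.8, 92.7] 394.6 170.0
side {'intrinsics': array([[371.65632656,   0.        , 318.86775683],
       [  0.        , 371.65632656, 199.7724465 ],
       [  0.        ,   0.        ,   1.        ]]), 'D': array([0.02356888, 0.        , 0.        , 0.        , 0.        ]), 'eye': array([ -47.11242959, -754.35508507,  809.12844062]), 'attitude': array([ 0.4103019 , -0.13815844, -0.31212963,  0.84565932])}
feeder 0.83 [236.3, 150.8, 81.0, 46.9] 278.8 172.7
handle 0.95 [236.5, 147.6, 63.5, 36.8] 270.7 165.0
groove 0.6 [237.4, 150.0, 77.1, 47.4] 279.4 172.7
spare_feeder 0.82 [345.0, 200.3, 101.0, 60.7] 391.4 231.1
spare_feeder 0.25 [237.9, 148.2, 79.4, 51.0] 279.3 172.8
```

```bash
python3 - <<'E'
import cv2, numpy as np
a=cv2.imread('pics/top0.png')[150:270,150:310]; b=cv2.imread('pics/side0.png')[130:220,220:340]
cv2.imwrite('pics/c0.png',np.vstack([cv2.resize(a,(480,360),interpolation=2)if 0 else cv2.resize(a,(800,600),interpolation=cv2.INTER_CUBIC)]))
cv2.imwrite('pics/c1.png',cv2.resize(b,(800,600),interpolation=cv2.INTER_CUBIC))
E
```

```text
(no output)
```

View pics/top0.png

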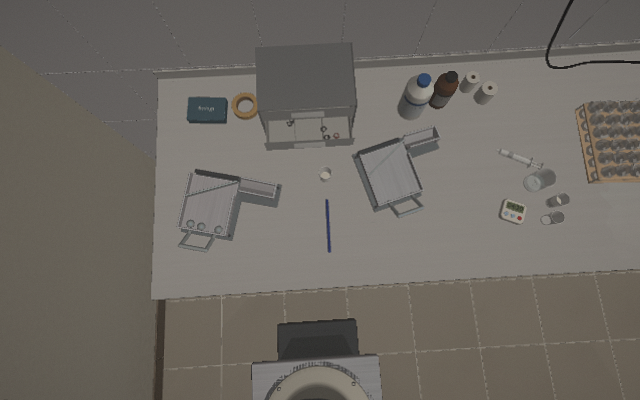

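View pics/c0.png

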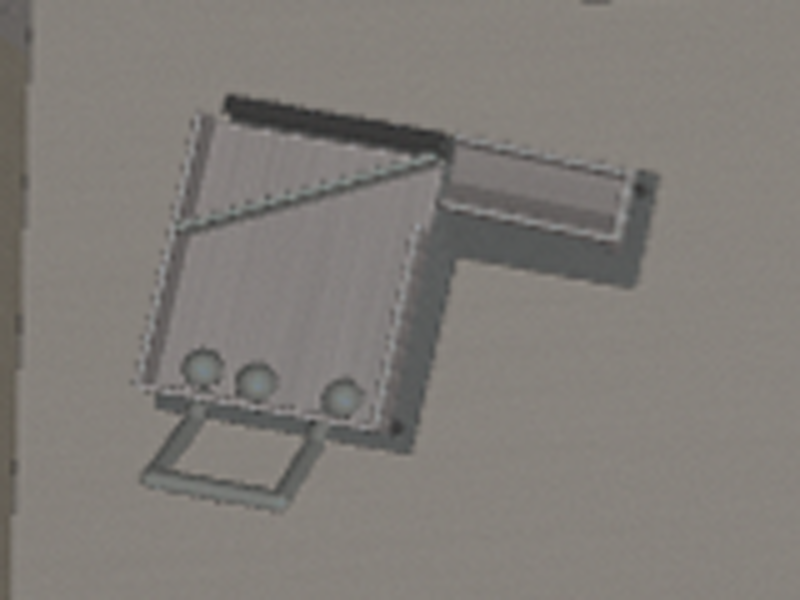

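View pics/c1.png

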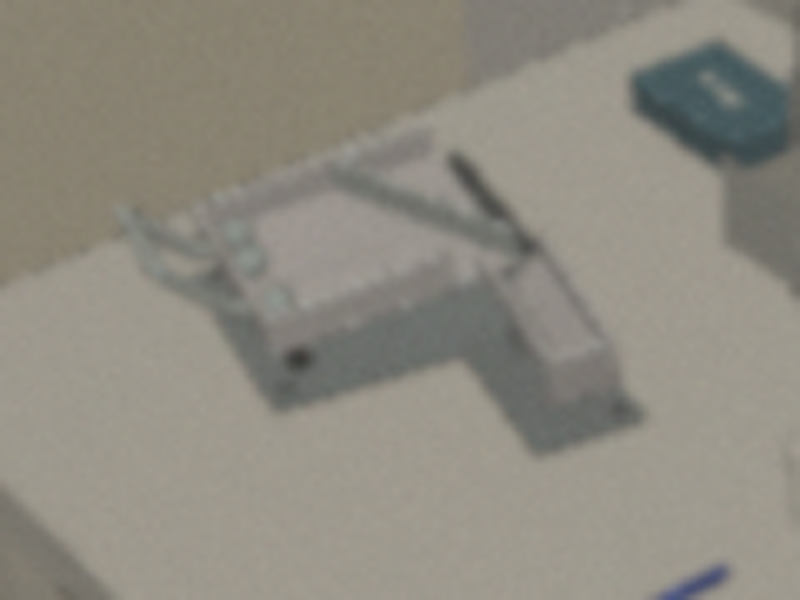

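The top view shows the loaded feeder on the left, with its handle bar from about (179,246) to (207,252) and balls near (191,224), (201,226) and (218,229). The spare feeder is at about (395,170). The side view shows the same feeder, handle bar at about (239,162) to (245,171). The arm isn't visible in the top view, so I'll check the projection of the TCP too.

```bash
cat > h.py <<'E'
import numpy as np, cv2
from rig import camera_info
from scipy.spatial.transform import Rotation as R
from scipy.optimize import least_squares
F=np.diag([1.,-1,-1])
def proj(n,P):
    c=camera_info(n); M=F@R.from_quat(c['attitude']).as_matrix().T
    return cv2.projectPoints(np.atleast_2d(np.asarray(P,float)),cv2.Rodrigues(M)[0],-M@c['eye'],c['intrinsics'],c['D'])[0][:,0]
def plane(n,uv,z):
    c=camera_info(n); p=cv2.undistortPoints(np.array([[uv]],float),c['intrinsics'],c['D'])[0,0]
    d=R.from_quat(c['attitude']).as_matrix()@F@np.r_[p,1]; return c['eye']+d*(z-c['eye'][2])/d[2]
def f2w(p,P):
    P=np.atleast_2d(P).astype(float); c,s=np.cos(p[2]),np.sin(p[2])
    return np.c_[p[0]+c*P[:,0]-s*P[:,1],p[1]+s*P[:,0]+c*P[:,1],P[:,2]]
E
python3 - <<'E'
from h import *
crop=lambda u,v:(150+u/5-.4,150+v/5-.4)
print('tcp px',proj('top',[169,601,231]),proj('side',[169,601,231]),'base',proj('top',[0,0,0]))
for q in [(155,298),(155,75)]: print('table',plane('top',q,0))
# feeder-frame points with top pixels
hl=plane('top',crop(148,480),82); hr=plane('top',crop(283,502),82); print('bar',hl,hr,np.linalg.norm(hl-hr))
c,s=np.cos(.09),np.sin(.09)
P=[[-119,82,82],[-119,18,82],[63,-107,62]]  # bar ends, ...
uvT=[crop(150,480),crop(281,502)]
sc=(800/120,600/90); cs=lambda u,v:(220+u/sc[0]-.4,130+v/sc[1]-.4)
uvS=[cs(127,212),cs(155,268)]
bar=np.array(P[:2])
B=np.array([[-87.5,-20,6]]) # unused guess
def res(p):
    return np.r_[(proj('top',f2w(p,bar))-uvT).ravel(),(proj('side',f2w(p,bar))-uvS).ravel()]
# initial
d=(hl-hr); yaw=np.arctan2(-d[0],d[1])
m=(hl+hr)/2; p0=[m[0]+119*np.cos(yaw)+50*np.sin(yaw),m[1]+119*np.sin(yaw)-50*np.cos(yaw),yaw]
r=least_squares(res,p0); print(p0,r.x,r.fun.round(1)); p=r.x
print('handle',f2w(p,[-119,50,82]))
for q in ([63,-17,49],[63,-107,49],[80,-14,45],[80,114,45],[-93,114,60],[-93,-14,60]):
    w=f2w(p,q); t=proj('top',w)[0]; print(q,w.round(0),((t-150+.4)*5).round(0), ((proj('side',w)[0]-[220,130]+.4)*sc).round(0))
E
```

```text
tcp px [[-12.19550713 397.46796448]] [[118.54214906 120.43028059]] base [[318.16604447 426.04388866]]
table [3.23302324e+02 4.01604328e+02 1.13686838e-13]
table [963.24719803 422.10452989   0.        ]
bar [444.23795559 313.21066131  82.        ] [429.14933248 247.50978102  82.        ] 67.41121730824172
[np.float64(541.482934030801), np.float64(204.99308839566777), np.float64(-0.22574196115544698)] [ 5.39959918e+02  2.03490172e+02 -2.48509297e-01] [ 0.  -0.2 -0.7  0.1 -0.2  0.6  0.7  1.1]
handle [[436.91354597 281.22333907  82.        ]]
[63, -17, 49] [[597. 172.  49.]] [448. 179.] [510. 271.]
[63, -107, 49] [[575.  84.  49.]] [614. 210.] [578. 357.]
[80, -14, 45] [[614. 170.  45.]] [451. 150.] [537. 266.]
[80, 114, 45] [[646. 294.  45.]] [216. 107.] [450. 157.]
[-93, 114, 60] [[478. 337.  60.]] [118. 421.] [161. 210.]
[-93, -14, 60] [[446. 213.  60.]] [365. 467.] [232. 328.]
```

View pics/side0.png

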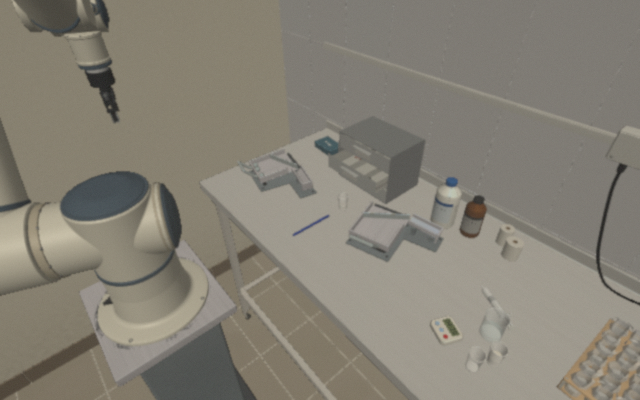

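```bash
python3 - <<'E'
from h import *
from rig import telemetry
p=[540,203.5,-.2485]; s=telemetry.get_state(); Rt=R.from_quat(s['tool_rot']).as_matrix(); print(Rt.round(3),s['position'])
xw=f2w(p,[1,0,0])[0]-f2w(p,[0,0,0])[0]; print('feeder x',xw)
# desired tool: z down, y = +/- feeder x
for sg in (1,-1):
    y=sg*xw; z=np.array([0,0,-1.]); x=np.cross(y,z); D=np.c_[x,y,z]; rv=R.from_matrix(Rt.T@D).as_rotvec(); print(sg,rv.round(3),R.from_matrix(D).as_quat())
for a in (0,.1,.2,.3,.4,.45,.5):
    a0=np.arctan2(37,-199); q=a0-a; r=np.hypot(37,199); print(a,f2w(p,[80+r*np.cos(q),50,45+r*np.sin(q)]).round(1))
E
```

```text
[[-0.963  0.27   0.   ]
 [ 0.27   0.963  0.   ]
 [ 0.     0.    -1.   ]] [168.96966047 601.72408459 231.29735401]
feeder x [ 0.96928244 -0.24595031  0.        ]
1 [ 0.    -0.     1.546] [0.78928775 0.61402349 0.         0.        ]
-1 [ 0.     0.    -1.596] [-0.61402349  0.78928775  0.          0.        ]
0 [[437.  281.2  82. ]]
0.1 [[441.5 280.1 101.7]]
0.2 [[447.9 278.4 120.8]]
0.3 [[456.2 276.4 139.2]]
0.4 [[466.1 273.8 156.6]]
0.45 [[471.8 272.4 164.9]]
0.5 [[477.8 270.9 172.9]]
```

The side view shows the arm clear of the bench at upper left, with the loaded feeder around (275,172) and an open path between them. The fitted pose is consistent with both views, with residuals of about 1 px. The handle comes out at about (437, 281, 82).

Call:
carry_out --series '[[[-0.0345,-0.0236,0.004],[0,0,0],0],[[-0.0345,-0.0236,0.004],[0,0,0],0],[[-0.0345,-0.0236,0.004],[0,0,0],0],[[-0.0345,-0.0236,0.004],[0,0,0],0],[[-0.0345,-0.0236,0.004],[0,0,0],0],[[-0.0345,-0.0236,0.004],[0,0,0],0],[[-0.0345,-0.0236,0.004],[0,0,0],0],[[-0.0345,-0.0236,0.004],[0,0,0],0],[[-0.0345,-0.0236,0.004],[0,0,0],0],[[-0.0345,-0.0236,0.004],[0,0,0],0]]'

```text
t: 1.6
position: [438.3, 279.8, 191.3]
tool_rot: [0.136, 0.991, 0.0, 0.0]
force: [0.2, 0.7, -0.3]
grip_width: 42.9
grasp_force: 0.0
```

Call:
carry_out --series '[[[0,0,0],[0,0,0.148],0],[[0,0,0],[0,0,0.148],0],[[0,0,0],[0,0,0.148],0],[[0,0,0],[0,0,0.148],0],[[0,0,0],[0,0,0.148],0],[[0,0,0],[0,0,0.148],0],[[0,0,0],[0,0,0.148],0],[[0,0,0],[0,0,0.148],0],[[0,0,0],[0,0,0.148],0],[[0,0,0],[0,0,0.148],0]]'

```text
t: 2.6
position: [437.4, 281.3, 191.4]
tool_rot: [0.771, 0.637, 0.0, 0.0]
force: [0.0, 0.3, 0.2]
grip_width: 42.7
grasp_force: 0.0
```

```bash
cat > st.py <<'E'
from h import *
from rig import telemetry,get_image
import sys
p=[540,203.5,-.2485]
def go(goal):
    s=telemetry.get_state(); Rt=R.from_quat(s['tool_rot']).as_matrix()
    xw=np.array([np.cos(p[2]),np.sin(p[2]),0]); z=np.array([0,0,-1.]); D=np.c_[np.cross(xw,z),xw,z]
    print('t',s['t'],'pos',s['position'].round(1),'F',np.round(s['force'],1),'w',s['grip_width'],s['grasp_force'])
    print('shift tool',(Rt.T@(np.array(goal)-s['position'])).round(1),'turn',R.from_matrix(Rt.T@D).as_rotvec().round(3),'qd',np.abs(s['qd']).max().round(3))
E
python3 - <<'E'
from st import *
go([437,281.2,67])
for n in ('top','side'):
    im=get_image(n)[:,:,::-1]
    u,v=proj(n,[437,281.2,90])[0].astype(int)
    cv2.imwrite(f'pics/{n}1.png',cv2.resize(im[max(0,v-60):v+60,u-80:u+80],(640,480),interpolation=cv2.INTER_CUBIC))
a,b=[cv2.resize(cv2.imread(f'pics/{n}1.png'),(400,300)) for n in('top','side')]; cv2.imwrite('pics/b1.png',np.hstack([a,b]))
E
```

```text
t 2.6 pos [437.4 281.3 191.4] F [0.  0.3 0.2] w 42.695639646802796 0.0
shift tool [-1.000e-01 -4.000e-01  1.244e+02] turn [ 0.    -0.     0.059] qd 1.47
```

View pics/b1.png

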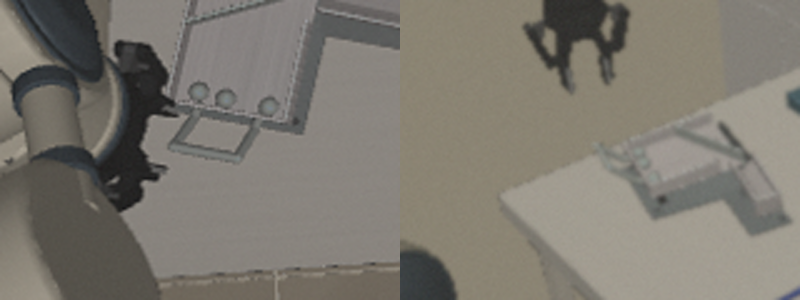

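The gripper hangs above the handle, with its fingertips about 18 px left of the bar in the top view. That matches the parallax expected at z = 191. I'll turn the last bit and descend.

Call:
carry_out --series '[[[0,0,0.01],[0,0,0.059],0],[[0,0,0.025],[0,0,0],0],[[0,0,0.025],[0,0,0],0],[[0,0,0.02],[0,0,0],0],[[0,0,0],[0,0,0],0],[[0,0,0],[0,0,0],0]]'

```text
t: 3.3
position: [437.4, 281.3, 111.6]
tool_rot: [0.786, 0.618, -0.0, -0.0]
force: [0.4, 0.7, 0.5]
grip_width: 42.8
grasp_force: 0.0
```

```bash
python3 - <<'E'
from st import *
go([437,281.2,67])
o=[]
for n in ('top','side'):
    im=get_image(n)[:,:,::-1]
    u,v=proj(n,[437,281.2,90])[0].astype(int)
    o.append(cv2.resize(im[v-40:v+40,u-27:u+26],(400,600),interpolation=cv2.INTER_CUBIC))
cv2.imwrite('pics/b2.png',np.hstack(o))
E
```

```text
t 3.3 pos [437.4 281.3 111.6] F [0.4 0.7 0.5] w 42.78900419286785 0.0
shift tool [-0.2 -0.4 44.6] turn [-0.     0.     0.009] qd 0.021
```

View pics/b2.png

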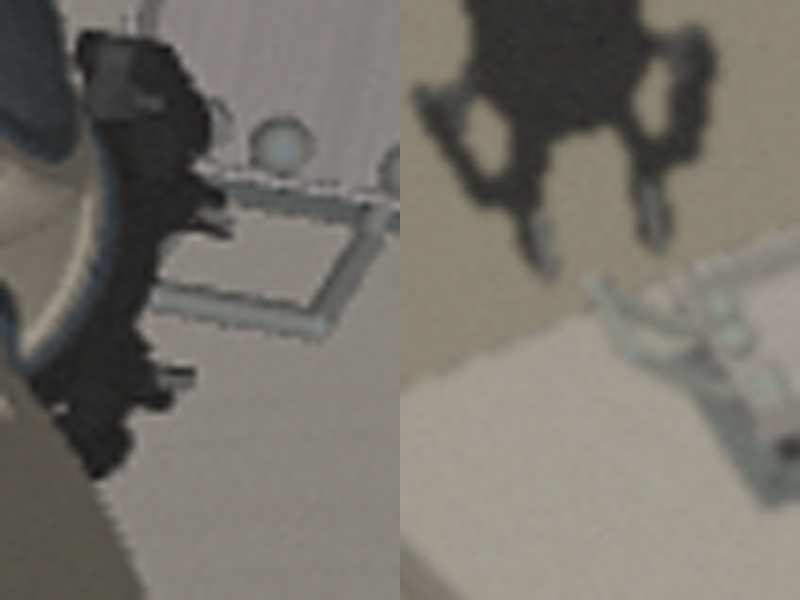

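Both fingers straddle the bar. In the top view the tips are at (215,215) and (180,378) with the bar between them, and the side view agrees. I'll descend and close.

Call:
carry_out --series '[[[0,0,0.015],[0,0,0.009],0],[[0,0,0.015],[0,0,0],0],[[0,0,0.0145],[0,0,0],0],[[0,0,0],[0,0,0],0],[[0,0,0],[0,0,0],-1],[[0,0,0],[0,0,0],-1],[[0,0,0],[0,0,0],-1],[[0,0,0],[0,0,0],-1],[[0,0,0],[0,0,0],-1]]'

```text
t: 4.3
position: [438.3, 281.4, 67.9]
tool_rot: [0.79, 0.613, 0.001, 0.0]
force: [1.4, -2.0, 6.7]
grip_width: 7.4
grasp_force: 58.6
```

Call:
carry_out --series '[[[0,0.0012,-0.006],[0,0,0],-1],[[0,0.0014,-0.006],[0,0,0],-1],[[0,0,0],[0,0,0],-1],[[0,0,0],[0,0,0],-1]]'

```text
t: 4.7
position: [440.5, 280.9, 79.2]
tool_rot: [0.79, 0.613, 0.001, 0.0]
force: [6.9, 1.4, -4.8]
grip_width: 7.8
grasp_force: 58.6
```

```bash
python3 - <<'E'
from st import *
go([437,281.2,67])
o=[]
for n in ('top','side'):
    im=get_image(n)[:,:,::-1]
    u,v=proj(n,[437,281.2,90])[0].astype(int)
    o.append(cv2.resize(im[v-40:v+40,u-27:u+26],(400,600),interpolation=cv2.INTER_CUBIC))
cv2.imwrite('pics/b3.png',np.hstack(o))
E
```

```text
t 4.7 pos [440.5 280.9  79.2] F [ 6.9  1.4 -4.8] w 7.842207426930877 58.56208920478821
shift tool [-0.6 -3.5 12.2] turn [ 0.001 -0.001 -0.002] qd 0.007
```

View pics/b3.png

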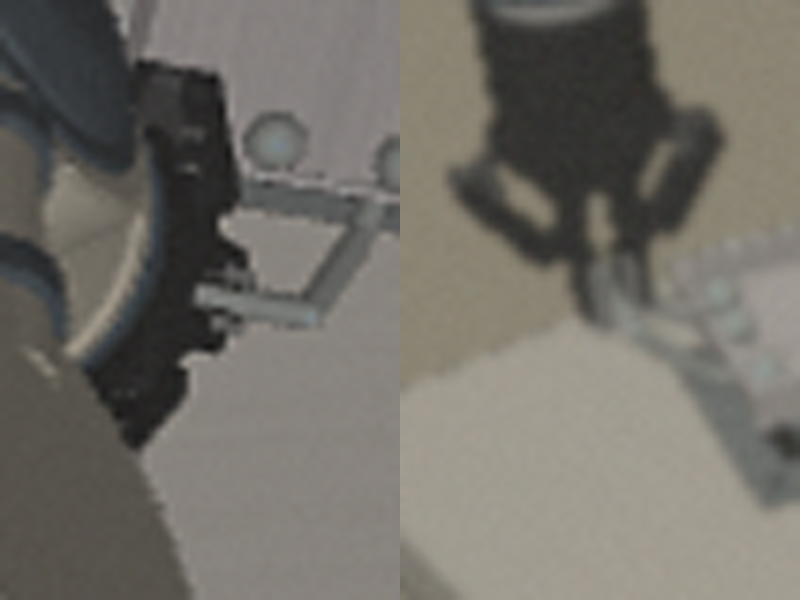

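The bar sits well between the pads: around (215,300) in the top view and at the fingertips in the side view. I'll continue along the arc to about 0.48 rad and hold.

Call:
carry_out --series '[[[0,0.0025,-0.0078],[0,0,0],-1],[[0,0.0031,-0.0096],[0,0,0],-1],[[0,0.0035,-0.0095],[0,0,0],-1],[[0,0.004,-0.0093],[0,0,0],-1],[[0,0.0045,-0.0091],[0,0,0],-1],[[0,0.005,-0.0088],[0,0,0],-1],[[0,0.0054,-0.0086],[0,0,0],-1],[[0,0.0058,-0.0083],[0,0,0],-1],[[0,0.0037,-0.0047],[0,0,0],-1],[[0,0,0],[0,0,0],-1]]'

```text
t: 5.8
position: [474.9, 272.2, 155.2]
tool_rot: [0.79, 0.613, -0.0, -0.001]
force: [-9.4, 11.5, 6.8]
grip_width: 7.7
grasp_force: 59.0
```

Call:
carry_out --series '[[[0,0,0],[0,0,0],-1],[[0,0,0],[0,0,0],-1],[[0,0,0],[0,0,0],-1],[[0,0,0],[0,0,0],-1],[[0,0,0],[0,0,0],-1],[[0,0,0],[0,0,0],-1],[[0,0,0],[0,0,0],-1],[[0,0,0],[0,0,0],-1],[[0,0,0],[0,0,0],-1],[[0,0,0],[0,0,0],-1]]'

```text
t: 6.8
position: [474.5, 272.3, 154.6]
tool_rot: [0.79, 0.613, -0.0, -0.001]
force: [-9.1, 12.1, 6.2]
grip_width: 7.7
grasp_force: 58.9
```

Call:
carry_out --series '[[[0,0,0],[0,0,0],-1],[[0,0,0],[0,0,0],-1],[[0,0,0],[0,0,0],-1],[[0,0,0],[0,0,0],-1],[[0,0,0],[0,0,0],-1],[[0,0,0],[0,0,0],-1],[[0,0,0],[0,0,0],-1],[[0,0,0],[0,0,0],-1],[[0,0,0],[0,0,0],-1],[[0,0,0],[0,0,0],-1]]'

```text
t: 7.8
position: [474.5, 272.3, 154.6]
tool_rot: [0.79, 0.613, -0.001, -0.001]
force: [-8.6, 11.5, 6.2]
grip_width: 7.4
grasp_force: 58.9
```

```bash
python3 - <<'E'
from st import *
from rig import spotter
go([437,281.2,67])
o=[]
for n in ('top','side'):
    im=get_image(n)[:,:,::-1]
    u,v=proj(n,f2w(p,[0,0,60]))[0].astype(int)
    o.append(cv2.resize(im[v-50:v+50,u-50:u+50],(400,400),interpolation=cv2.INTER_CUBIC))
    for d in spotter.masks_of('ball_1',n):
        l,t,w,h=d['rect']; g=R.from_euler('z',-p[2]).apply(plane(n,(l+w/2,t+h/2),49)-[p[0],p[1],0]); print(n,round(d['confidence'],2),np.round(d['rect']),g.round(0))
cv2.imwrite('pics/b4.png',np.hstack(o))
E
```

```text
t 7.8 pos [474.5 272.3 154.6] F [-8.6 11.5  6.2] w 7.4312202444698805 58.93133461475372
shift tool [ -0.7 -38.3  87.7] turn [-0.003 -0.001 -0.002] qd 0.002
top 0.62 [248. 186.  10.   8.] [ 57. -55.  49.]
top 0.6 [260. 187.   6.   7.] [ 62. -83.  49.]
top 0.38 [268. 189.   5.   6.] [  61. -101.   49.]
```

View pics/b4.png

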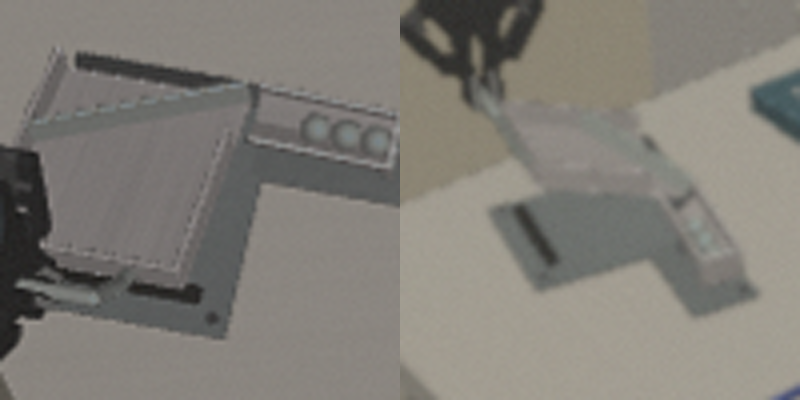

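The top view shows all three balls in a row in the groove, at about (318,130), (348,137) and (377,141), and the tray is empty. Now I'll lower it back along the arc at half the speed.

Call:
carry_out --series '[[[0,-0.0037,0.0047],[0,0,0],-1],[[0,-0.0029,0.0041],[0,0,0],-1],[[0,-0.0029,0.0042],[0,0,0],-1],[[0,-0.0027,0.0043],[0,0,0],-1],[[0,-0.0027,0.0043],[0,0,0],-1],[[0,-0.0025,0.0044],[0,0,0],-1],[[0,-0.0025,0.0044],[0,0,0],-1],[[0,-0.0023,0.0045],[0,0,0],-1],[[0,-0.0022,0.0046],[0,0,0],-1],[[0,-0.002,0.0046],[0,0,0],-1]]'

```text
t: 9.0
position: [450.3, 278.4, 110.4]
tool_rot: [0.79, 0.613, 0.0, -0.0]
force: [-0.9, 4.7, 0.9]
grip_width: 7.3
grasp_force: 59.2
```

Call:
carry_out --series '[[[0,-0.002,0.0047],[0,0,0],-1],[[0,-0.0018,0.0047],[0,0,0],-1],[[0,-0.0017,0.0048],[0,0,0],-1],[[0,-0.0016,0.0048],[0,0,0],-1],[[0,-0.0015,0.0048],[0,0,0],-1],[[0,-0.0013,0.0039],[0,0,0],-1],[[0,-0.0012,0.0039],[0,0,0],-1],[[0,-0.0008,0.003],[0,0,0],-1],[[0,-0.0006,0.003],[0,0,0],-1],[[0,0,0],[0,0,0],-1]]'

```text
t: 10.0
position: [438.7, 281.2, 72.5]
tool_rot: [0.79, 0.613, 0.0, -0.0]
force: [2.9, 5.0, -0.5]
grip_width: 7.6
grasp_force: 58.6
```

Call:
carry_out --series '[[[0,-0.0003,0.0015],[0,0,0],-1],[[0,-0.0003,0.0015],[0,0,0],-1],[[0,-0.0002,0.001],[0,0,0],-1],[[0,0,0.001],[0,0,0],-1],[[0,0,0],[0,0,0],-1],[[0,0,0],[0,0,0],-1]]'

```text
t: 10.6
position: [438.3, 281.4, 69.5]
tool_rot: [0.79, 0.613, 0.001, 0.0]
force: [-4.5, -0.1, 38.6]
grip_width: 7.5
grasp_force: 63.8
```

Contact is felt, so the tray is on its rest. I'll ease the load, release and retreat upward.

Call:
carry_out --series '[[[0,0,-0.001],[0,0,0],-1],[[0,0,0],[0,0,0],-1]]'

```text
t: 10.8
position: [438.3, 281.4, 69.7]
tool_rot: [0.79, 0.613, 0.001, 0.0]
force: [-1.9, 1.6, 20.7]
grip_width: 7.5
grasp_force: 61.8
```

Call:
carry_out --series '[[[0,0,-0.0008],[0,0,0],-1],[[0,0,0],[0,0,0],-0.6],[[0,0,0],[0,0,0],-0.3],[[0,0,0],[0,0,0],0],[[0,0,0],[0,0,0],0],[[0,0,0],[0,0,0],0],[[0,0,0],[0,0,0],0]]'

```text
t: 11.5
position: [437.6, 281.1, 69.5]
tool_rot: [0.79, 0.613, -0.0, -0.0]
force: [0.0, -0.7, 1.0]
grip_width: 43.1
grasp_force: 0.0
```

Call:
carry_out --series '[[[0,0,-0.01],[0,0,0],0],[[0,0,-0.015],[0,0,0],0],[[0,0,-0.02],[0,0,0],0],[[0,0,-0.03],[0,0,0],0],[[0,0,-0.03],[0,0,0],0],[[0,0,-0.02],[0,0,0],0],[[0,0,0],[0,0,0],0],[[0,0,0],[0,0,0],0],[[0,0,0],[0,0,0],0]]'

```text
t: 12.4
position: [437.2, 280.9, 194.1]
tool_rot: [0.79, 0.613, -0.001, -0.0]
force: [-0.2, -0.4, -1.2]
grip_width: 42.9
grasp_force: 0.0
```

```bash
python3 - <<'E'
from st import *
go([437,281.2,67])
o=[]
for n in ('top','side'):
    im=get_image(n)[:,:,::-1]
    u,v=proj(n,f2w(p,[0,0,60]))[0].astype(int)
    o.append(cv2.resize(im[v-50:v+50,u-50:u+50],(400,400),interpolation=cv2.INTER_CUBIC))
cv2.imwrite('pics/b5.png',np.hstack(o))
E
```

```text
t 12.4 pos [437.2 280.9 194.1] F [-0.2 -0.4 -1.2] w 42.89262372505544 0.0
shift tool [  0.3  -0.2 127.1] turn [-0.001  0.001 -0.002] qd 0.011
```

View pics/b5.png

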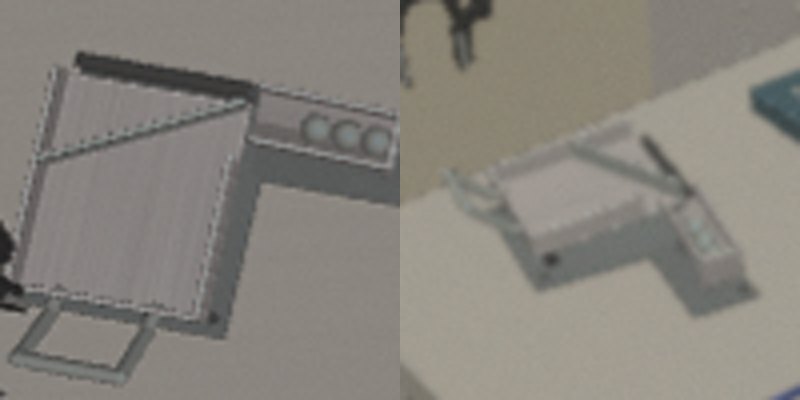

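The tray is back at rest and empty, and the gripper is clear of it. All three balls are in the groove, at about (318,130), (348,137) and (377,141) in the top view.

```bash
python3 -c "
from rig import order
print(order.hand_in())"
```

```text
the job is handed in; nothing more can be done
None
```

I tipped the loaded tray, all three balls ran into the V-groove, and I lowered the tray to rest, let go and handed the job in at about 12.5 s.

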